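# Clamp a heatsink with a tab-lock knob

### The arm

A 6-joint arm with a two-finger parallel gripper is mounted at the origin on a cart in front of the work surface, level with it; the furniture and walls round the work are solid. World frame = base frame: x ahead of the robot, y to its left, z up, the work surface at z = 0. Lengths are in m, angles in rad, forces in N, time in s.
With the tool pointing down it reaches from about 0.275 to 0.875 m from the base axis. Payload 12.5 kg.
Tool frame: the origin (TCP) lies on the centre line of the jaws, within the pads' length; the fingertips stand r.finger_overhang ahead of it and the grasp point (between the pads) lies 3 mm ahead of it (r.finger_overhang is the distance from the TCP to the fingertips, in m); z points along the fingers, y is the line along which they close (so a half turn about z gives the same grasp; the last joint's range is limited). The gripper opens to 85 mm and grips with 20 to 120 N. Pads are 22 mm wide; open, the fingers measure 114 mm over their backs; the gripper's body (76 mm by 85 mm) begins 54 mm behind the grasp point. The pads swing forward as they close: fully open they stand 13 mm farther back than shut.
Start: joints at [1.109, 0.351, 1.652, -0, 1.139, -0.085], TCP at [0.202, 0.511, 0.253] pointing down, gripper open.
Joint ranges: [-2.75, 2.75], [-0.79, 2.1], [0.01, 2.65], [-1.57, 4.71], [0.07, 3.14], [-2.87, 2.87]. Speed limits (rad/s): [2.22, 2.22, 2.79, 3.14, 3.14, 3.14].

### API

Orientations are given as a unit quaternion [x, y, z, w].
In Python, from cell import r, optics gives the robot as it stands. The module is installed in compiled form; this text tells all that it offers. Calls block until the motion is done:
- r.move_to(position, orientation): joint-space move of the TCP to a pose.
- r.move_linear(position, rot=None, vel=0.15): straight line of the TCP; rot=None keeps the orientation; vel is the mean speed in m/s.
- r.set_joints(angles): joint-space move.
- r.set_gripper(opening, squeeze=None): opening from 0.0 (shut) to 1.0 (fully open); squeeze is the grip in N (None keeps the last); returns when the fingers have stopped.
- r.sleep(seconds).
- r.inverse_kinematics(position, orientation): joint angles nearest the present ones, or None.
- optics.get_image(name): name is "scene" or "top" or "wrist"; returns a dict with "pixels" (384x512x3 uint8, red, green, blue), "depth" (384x512 float32, m along the optical axis (not along the pixel's ray), 0 where there is no reading), "fx", "fy", "cx", "cy" (pixels), "camera_from_world" (4x4, takes a point from world to camera coordinates); the wrist camera has in their place "mount" (4x4, takes a point from camera to tool coordinates, whose origin is the TCP and whose axes are the flange's). Camera axes: x right, y down, z forward; pixel columns grow to the right and rows downward; lengths in m; the calibration is good to about 2 mm. A picture is of the moment at which its call begins: read the wrist's pose just before it.
A pose or a line that the arm cannot do raises r.PlanningError and nothing moves.
- r.hand_in(): hands the job in; it is judged then, once.
Readings, each from a call of its own:
- r.current_t(): time.
- r.current_q(): joint angles.
- r.current_qvel(): joint speeds.
- r.current_effort(): joint torques, N m.
- r.current_tool_pos(): TCP position.
- r.current_ee_rot(): TCP orientation.
- r.current_contact_force(): force on the tool from outside, world axes, zero at the start.
- r.current_torque(): the same for the moment, N m.
- r.current_opening(): opening from 0.0 (shut) to 1.0 (fully open).
- r.current_finger_force(): force on a finger pad.
Only numpy, scipy, OpenCV 4.12 (cv2) and the standard library are available. Lean on these libraries where they do the work, as an engineer would, in place of code of your own. Each camera call takes 0.05 s, during which the arm holds its last target. There are 200 camera calls.

### The job

Stand the loose heatsink in the green clamp's nest, its long side along the jaws and its base on the clamp's bed, and let go of it. Then pinch both orange release tabs of the clamp's knob and, keeping them pinched, turn it clockwise until the heatsink is gripped and the sprung jaw pad is pushed in about half-way (about 2 mm), never driving the pad to its stop; let the tabs go so that the knob locks. Do not force the knob with its tabs out, and leave the other things on the bench where they are.

Things in the scene. Friction and masses are not known exactly. Their poses are not given: they have to be found in the camera images.
- heatsink: Loose light-grey heatsink, 26 (its x) x 60 (its y) x 30 mm high: a 4 mm plate on its -x side with eight upright fins toward +x; 0.08 to 0.17 kg, standing on the bench; origin at the centre of its underside.
- clamp: Green clamp, screwed to the bench; base plate 84 (x) x 200 (y) x 8 mm, origin at the centre of its underside, z up. Housing with the black knob at the +y end (56 x 52 mm, top 30 mm up). From there toward -y: dark carriage driven by the knob, sprung aluminium jaw pad, nest, steel rear jaw; these jaws are about 50 mm wide along x, tops at most 21 mm above the bench.
- nest (a point): Centre of the nest on the clamp's bed, 8 mm above the bench, (0, -45, 8) mm in the clamp's frame, axes as the clamp. A heatsink centred here, its x along the clamp's y (either way round), is 5 mm from the open jaw pad (+y side) and 3 to 15 mm from the rear jaw (-y side), which stands elsewhere at each start; on clamping, the pad pushes it along -y to the rear jaw.
- jaw_pad: Sprung aluminium pad, 50 x 8 mm, 11 mm high, 4 mm off the dark carriage on two red pins; origin at the centre of its underside, axes as the clamp. It yields up to 4 mm toward the carriage (+y) at 5 N per mm, then meets its stop (20 N). Half-way in is 2 mm, 10 N.
- knob (a joint): Knob angle, rad: 0 at the start (jaw open), grows clockwise seen from above, up to 1.25. Drives the carriage to -y, 20 mm per rad. The pad begins to yield against the clamped heatsink at 0.4 to 1.0 rad; from there the torque rises by 2 N m per rad over the drag (0.2 N m, plus 0.1 per rad/s): half-way in is 0.2 N m over it. Does not spring back when let go; a brake locks it at any angle unless both tabs are in.
- knob_grip (a point): Point on the knob's vertical axis at mid-height of the tabs, (0, 70, 53) mm in the clamp's frame; turns with the knob, x axis through both tabs (along the clamp's x at angle 0). Orange tabs at +x and -x: upright flat faces 16 mm wide, 15 mm high, 52 mm apart when out, 44 mm fully in; the black cap between is 35 mm across and rises 10 mm above this point.
- tab_a (a joint): Travel of the tab on the +x side of the knob, m: 0 out, 0.004 fully in. Spring 7.5 N out, 11.5 N fully in. The brake is off when both tabs are in by more than about 1 mm.
- tab_b (a joint): The same for the tab on the -x side.
- blower: Blue rubber-bulb blower, 48 x 48 x 92 mm, loose bystander; origin at the centre of its underside.
- uv_glue: Black bottle, 36 x 36 x 118 mm, loose bystander; origin at the centre of its underside.
- tape_roll: Black tape roll, 62 x 60 x 19 mm, loose bystander; origin at the centre of its underside.
- grease_pot: Pot with a white lid and a yellow label, 49 x 49 x 45 mm, loose bystander; origin at the centre of its underside.
Not all that is in view belongs to the job. Of the things like the heatsink, leave any that is turquoise; of the rest the larger one is meant.

How it is judged:
On the way, in this order (a step that is already met when the one before it is completed fails the run):
1. the heatsink stands in the nest, let go, with the knob not yet turned (horizontal distance between heatsink and nest below 0.012 m and z of heatsink in the frame of nest below 0.003 m and angle between heatsink's own z axis and vertical below 0.1 rad and angle between the x axis of heatsink and the y axis of clamp, either way round below 0.2 rad and contact force between the fingers and heatsink below 0.1 N and value of joint knob below 0.1 rad), for 0.2 s.
2. both tabs are pinched in before the knob turns (value of joint each of tab_a, tab_b above 0.0012 m and value of joint knob below 0.15 rad), for 0.1 s.
3. the knob is turned past 0.3 rad with both tabs held in (value of joint each of tab_a, tab_b above 0.0008 m and value of joint knob above 0.3 rad), for 0.1 s.
At the end, for the whole second after the job is handed in: The heatsink stands upright on the bed of the nest (within 22 mm of its centre, base within 3 mm of the bed, within 0.08 rad of upright and square), pressed by the jaw pad with 5 to 15 N (pad pushed in 1 to 3 mm), at rest, with both tabs out (under 0.8 mm) and the knob locked (contact force between jaw_pad and heatsink between 5 and 15 N and horizontal distance between heatsink and nest below 0.022 m and z of heatsink in the frame of nest below 0.003 m and angle between heatsink's own z axis and vertical below 0.08 rad and angle between the x axis of heatsink and the y axis of clamp, either way round below 0.08 rad and value of joint each of tab_a, tab_b below 0.0008 m and linear speed of heatsink below 0.01 m/s); the robot touches nothing.
It fails at once if the jaw pad is driven to its stop (more than 20 N on the heatsink) (contact force between jaw_pad and heatsink above 20 N).
It fails at once if the knob is forced round clockwise (between 0.05 and 0.4 rad) with a tab out (velocity of joint knob above 0.1 rad/s and value of joint knob between 0.05 and 0.4 rad and value of joint any of tab_a, tab_b below 0.0002 m).
It fails at once if a bystander is moved by more than 30 mm (distance of any of blower, uv_glue, tape_roll, grease_pot from where it was at the start of the episode above 0.03 m).
It also fails if it takes over 72 s, if anything falls off the work surface, if the arm or the gripper's body presses on something with over 40 N, if the wrist force passes 120 N, or if a joint passes its speed limit or range.

## Working session

There is one attempt and no reset: what is moved stays moved. The work goes in short steps, each a Python script; the robot and the scene stay as the last script left them, time stands still between calls to the robot, and variables do not carry over. Pictures are saved under pics/ and viewed, at most 10 in all, crops included, and the job is handed in when it is done.

```bash
mkdir -p pics
python3 - <<'E'
from cell import r, optics
import cv2, numpy as np, pickle
d={}
for n in ("scene","top"):
    im=optics.get_image(n); d[n]=im
    print(n,im["fx"],im["fy"],im["cx"],im["cy"]); print(np.round(im["camera_from_world"],4))
pickle.dump(d,open("d0.pkl","wb"))
for n in d: cv2.imwrite(f"pics/{n}0.png",cv2.resize(d[n]["pixels"][...,::-1],(800,600),interpolation=cv2.INTER_CUBIC))
print(r.finger_overhang,r.current_t(),r.current_ee_rot(),r.current_tool_pos())
E
```

```text
scene 448.92173600445426 448.92173600445426 252.1375578408411 187.41834094726195
[[-0.8338 -0.5521  0.0063  0.4024]
 [-0.4186  0.6247 -0.6592  0.4232]
 [ 0.36   -0.5522 -0.752   0.6902]
 [ 0.      0.      0.      1.    ]]
top 461.25917135346435 461.25917135346435 259.47401293430846 185.8386433239466
[[ 1.2500e-02 -9.9990e-01  4.0000e-04 -2.1000e-01]
 [-9.9700e-01 -1.2500e-02 -7.6400e-02  6.2420e-01]
 [ 7.6400e-02  5.0000e-04 -9.9710e-01  1.0275e+00]
 [ 0.0000e+00  0.0000e+00  0.0000e+00  1.0000e+00]]
0.022 0.1 [ 1.87275275e-01  9.82307338e-01 -4.97788105e-04 -1.30699440e-04] [0.20224291 0.51117547 0.25281975]
```

View pics/scene0.png

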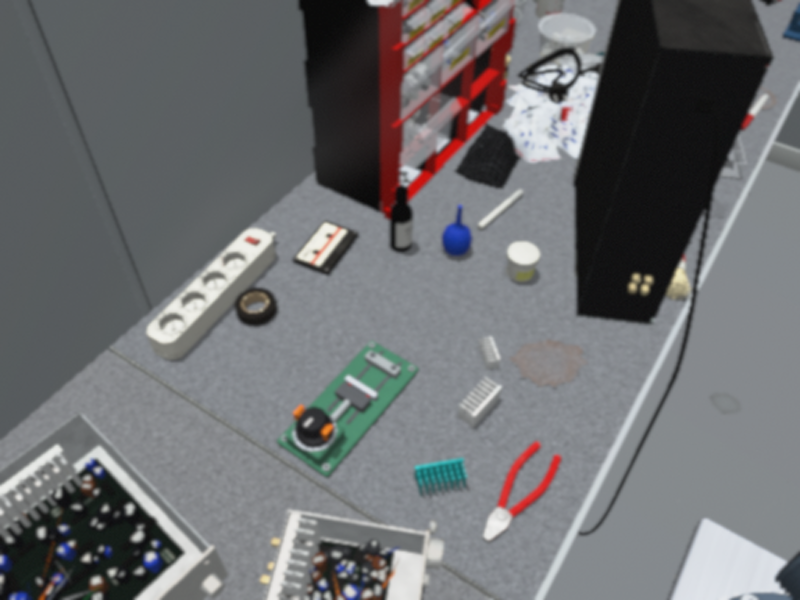

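View pics/top0.png

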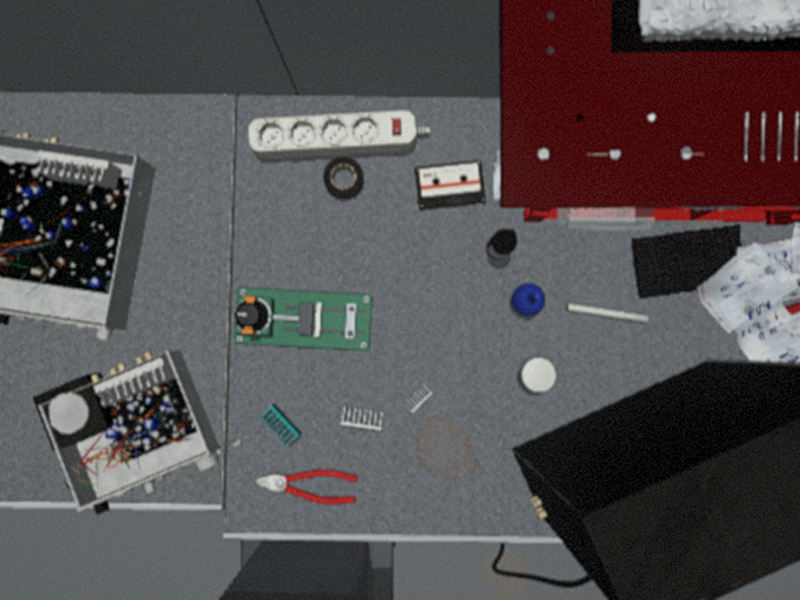

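Candidates in the 800x600 top view are the light-grey finned block at (362,418), a small grey one at (419,399), and a turquoise one at (281,424). The larger grey one at (362,418) fits. The clamp is green at (303,320), with its knob at (250,316) toward world +y.

```bash
cat > h.py <<'E'
import numpy as np, cv2
from scipy.spatial.transform import Rotation as R
def ray(im,uv,z,cfw=None):
    """pixels (N,2) -> world points on plane z"""
    T=np.linalg.inv(im["camera_from_world"] if cfw is None else cfw)
    uv=np.atleast_2d(uv).astype(float)
    d=np.c_[(uv[:,0]-im["cx"])/im["fx"],(uv[:,1]-im["cy"])/im["fy"],np.ones(len(uv))]@T[:3,:3].T
    o=T[:3,3]; return o+d*((z-o[2])/d[:,2])[:,None]
def cloud(im,cfw=None):
    T=np.linalg.inv(im["camera_from_world"] if cfw is None else cfw)
    v,u=np.mgrid[:384,:512]; D=im["depth"]
    P=np.stack([(u-im["cx"])/im["fx"]*D,(v-im["cy"])/im["fy"]*D,D],-1)
    return P@T[:3,:3].T+T[:3,3]
def down(yaw):
    """tool pointing down; finger-closing axis (tool y) at world angle yaw"""
    y=np.array([np.cos(yaw),np.sin(yaw),0]); z=np.array([0,0,-1.]); 
    return R.from_matrix(np.c_[np.cross(y,z),y,z]).as_quat()
def rect(P):
    (c,s,a)=cv2.minAreaRect((np.asarray(P)[:,:2]*1000).astype(np.float32)); return np.round(c,1),np.round(s,1),round(a,1)
def big(m):
    n,l,s,_=cv2.connectedComponentsWithStats(m.astype(np.uint8)); return l==1+np.argmax(s[1:,4])
E
python3 - <<'E'
import pickle; from h import *
d=pickle.load(open("d0.pkl","rb")); im=d["top"]; px=im["pixels"]; C=cloud(im)
hsv=cv2.cvtColor(px,cv2.COLOR_RGB2HSV)
g=big((hsv[...,0]>65)&(hsv[...,0]<85)&(hsv[...,1]>90)&(np.arange(512)<260))
vu=np.argwhere(g)[:,::-1]; print("clamp",rect(ray(im,vu,0.008)))
o=(hsv[...,0]<18)&(hsv[...,1]>150)&(hsv[...,2]>120)&(np.arange(512)<190)&(np.arange(384)[:,None]<250)&(np.arange(384)[:,None]>170)
n,l,s,c=cv2.connectedComponentsWithStats(o.astype(np.uint8)); 
for i in range(1,n):
    if s[i,4]>6: print("tab",s[i],ray(im,c[i],0.06))
box=np.zeros((384,512),bool); box[250:285,208:255]=1
m=big(box&(px.min(-1)>125)); print("hs bright",rect(ray(im,np.argwhere(m)[:,::-1],0.03)))
P=C[box]; P=P[P[:,2]>.012]; print("hs depth",len(P),rect(P),np.percentile(P[:,2],[50,95]))
for i,(nm,z) in enumerate((("pad",.02),("rear",.02))): pass
crop=lambda a,b,c,e: cv2.resize(px[a:b,c:e,::-1],(396,400),interpolation=cv2.INTER_CUBIC)
a=cv2.resize(px[240:300,170:290,::-1],(800,400),interpolation=cv2.INTER_CUBIC)
cv2.imwrite("pics/hs.png",a)
print("bystanders")
E
```

```text
clamp (array([584.7, -57.5]), array([183.7,  80.8]), 87.6)
tab [157 190   6   4  22] [[0.60906947 0.01745218 0.06      ]]
tab [155 209   7   5  28] [[0.5656124 0.0190082 0.06     ]]
hs bright (array([ 442.1, -140.4]), array([59.2, 26.2]), 81.4)
hs depth 172 (array([ 491.2, -156.1]), array([ 59.7, 131.6]), 74.3) [0.0302932  0.03441506]
bystanders
```

View pics/hs.png

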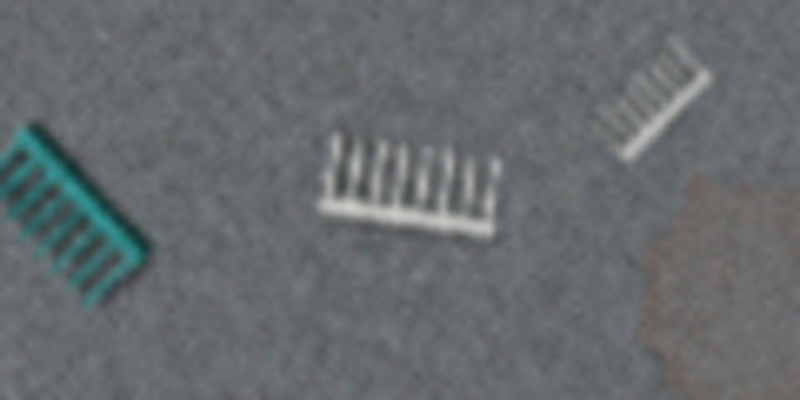

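The crop confirms it: the grey heatsink in the middle has its plate toward the robot and its fins toward world +x. The tab midpoint and the plate's end both put the clamp origin at about (0.584, -0.052). Next I take close looks with the wrist camera.

```bash
cat >> h.py <<'E'
def wrist(r,optics):
    p=np.array(r.current_tool_pos());q=r.current_ee_rot()
    im=optics.get_image("wrist"); T=np.eye(4);T[:3,:3]=R.from_quat(q).as_matrix();T[:3,3]=p
    im["camera_from_world"]=np.linalg.inv(T@np.array(im["mount"])); return im
E
python3 - <<'E'
import pickle; from h import *; from cell import r,optics
d=pickle.load(open("d0.pkl","rb")); C=cloud(d["top"]); m=(C[...,1]>.02)&(C[...,0]<.75)&(C[...,2]<.5); print("maxz left",np.percentile(C[m][:,2],99.9))
a=np.radians(-8.6)
for yaw in (a,a+np.pi): print(np.round(r.inverse_kinematics([.442,-.14,.2],down(yaw)),2))
for yaw in (np.radians(87.6),np.radians(-92.4)): print(np.round(r.inverse_kinematics([.5825,-.0967,.2],down(yaw)),2))
for yaw in (np.radians(-2.4),np.radians(177.6),np.radians(-62),np.radians(118)):
    q=r.inverse_kinematics([.5873,.0182,.1],down(yaw)); print(q if q is None else np.round(q,2))
E
```

```text
maxz left 0.09342562255191328
[-0.41  0.26  1.92 -0.    0.95 -0.26]Traceback (most recent call last):
  File "<stdin>", line 4, in <module>
    return _wrapfunc(a, 'round', decimals=decimals, out=out)
    return _wrapit(obj, method, *args, **kwds)
    result = getattr(arr, method)(*args, **kwds)
TypeError: unsupported operand type(s) for *: 'NoneType' and 'float'
```

Run:
```python
import pickle; from h import *; from cell import r,optics
W={}
r.move_to([.584,-.06,.25],down(np.radians(-2.4))); r.sleep(.2); W["clamp"]=wrist(r,optics)
r.move_to([.442,-.14,.15],down(np.radians(-8.6))); r.sleep(.2); W["hs"]=wrist(r,optics)
pickle.dump(W,open("w0.pkl","wb")); print(r.current_t(),r.current_q(),r.current_torque())
print(W["hs"]["mount"])
for n in W: cv2.imwrite(f"pics/w_{n}.png",cv2.resize(W[n]["pixels"][...,::-1],(800,600),interpolation=cv2.INTER_CUBIC))
```

```text
3.825 [-4.06031771e-01  3.44697370e-01  1.96205563e+00  8.93053296e-05
  8.33791133e-01 -2.56975477e-01] [ 0.01048623 -0.01415752 -0.03579613]
[[-1.08334811e-03 -9.47196863e-01 -3.20650791e-01  8.18356707e-02]
 [ 9.99999330e-01 -8.95066673e-04 -7.34578062e-04  1.07780954e-05]
 [ 4.08786199e-04 -3.20651372e-01  9.47197197e-01 -1.20686559e-01]
 [ 0.00000000e+00  0.00000000e+00  0.00000000e+00  1.00000000e+00]]
```

View pics/w_clamp.png

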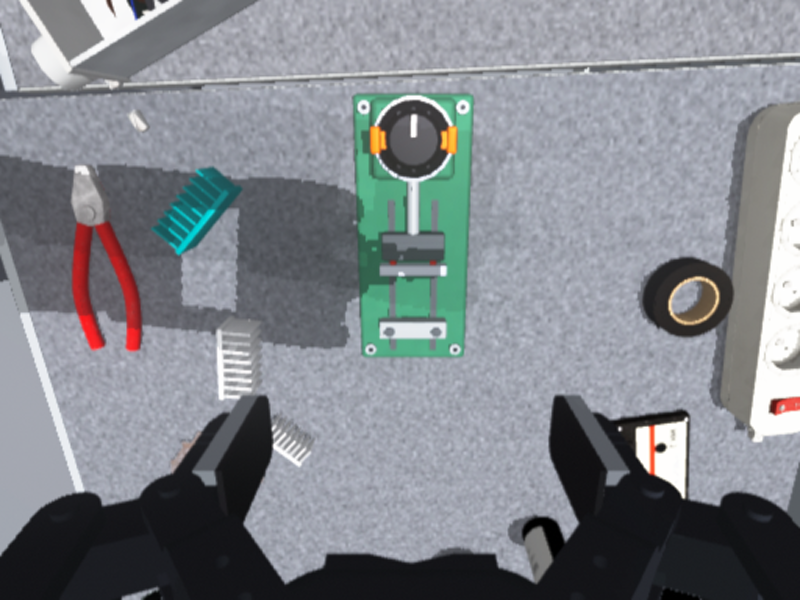

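View pics/w_hs.png

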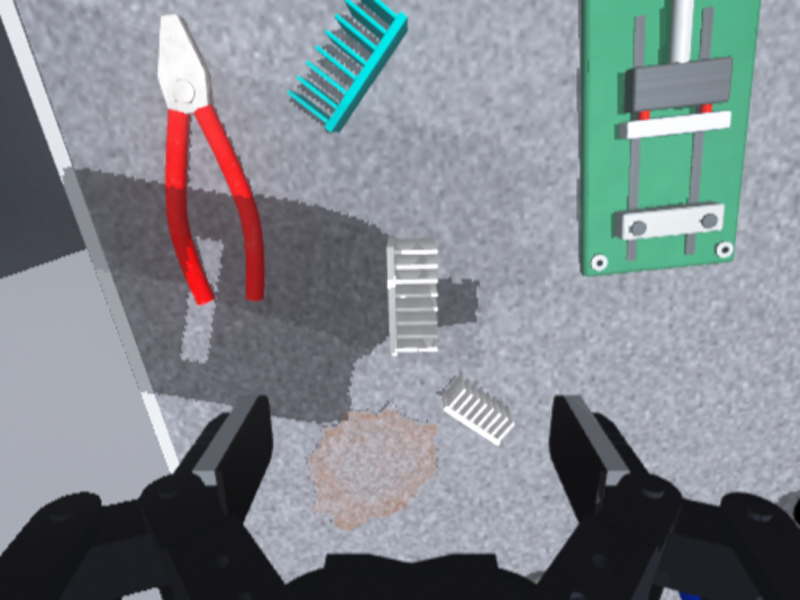

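The clamp view shows the tabs at (378,140) and (450,140), the pad at (413,270), the rear jaw at (412,328) and the four plate corner screws. The close view shows the heatsink at (413,297), with enough room around it for the fingers.

Run:
```python
import pickle; from h import *
W=pickle.load(open("w0.pkl","rb"))
im=W["clamp"]; px=im["pixels"]; hsv=cv2.cvtColor(px,cv2.COLOR_RGB2HSV); C=cloud(im)
g=big((hsv[...,0]>65)&(hsv[...,0]<85)&(hsv[...,1]>80)); P=ray(im,np.argwhere(g)[:,::-1],.008); print("clamp",rect(P))
o=(hsv[...,0]<20)&(hsv[...,1]>150)&(hsv[...,2]>120); o[:,:220]=0;o[:,310:]=0;o[140:]=0
n,l,s,c=cv2.connectedComponentsWithStats(o.astype(np.uint8)); t=[(s[i,4],ray(im,c[i],.06)[0]) for i in range(1,n) if s[i,4]>20]; print(t)
c0,sz,a=rect(P); a=np.radians(a if sz[0]>sz[1] else a-90); a=a if a>0 else a+np.pi
ey=np.array([np.cos(a),np.sin(a)]); ex=np.array([ey[1],-ey[0]]); o0=c0/1000; print(np.degrees(a),"knob",o0+.07*ey,"nest",o0-.045*ey)
for nm in W:
    im=W[nm]; px=im["pixels"]; C=cloud(im); Q=(C[...,:2]-o0); X=Q@ex*1000;Y=Q@ey*1000;Z=C[...,2]*1000
    for lo,hi in ((-110,-50),(-50,0)):
        m=(abs(X)<20)&(Y>lo)&(Y<hi)&(Z>15)&(Z<26)&(px.min(-1)>100); 
        print(nm,lo,m.sum(),"Y",np.percentile(Y[m],[1,50,99]) if m.sum() else 0,"Z",np.median(Z[m]) if m.sum() else 0)
im=W["hs"];px=im["pixels"];C=cloud(im); m=(C[...,2]>.02)&(C[...,2]<.04)&(abs(C[...,0]-.442)<.03)&(abs(C[...,1]+.14)<.045); m=big(m)
print("hs",m.sum(),rect(C[m]),np.percentile(C[m][:,2],[50,95]))
m2=big(m&(C[...,2]>.027));print(rect(C[m2]))
```

```text
clamp (array([585.7, -49.4]), array([196.4,  82.9]), 87.6)
[(np.int32(108), array([0.56668782, 0.02015469, 0.06      ])), (np.int32(85), array([0.60992613, 0.01813493, 0.06      ]))]
87.6 knob [0.5886313 0.0205386] nest [ 0.5838156  -0.09436053]
clamp -110 352 Y [-77.05410381 -70.05248208 -63.99008078] Z 19.823742117136
clamp -50 419 Y [-26.57237857 -20.00132783  -0.14774836] Z 19.90795250238292
hs -110 864 Y [-78.19983819 -70.92485029 -64.51643295] Z 19.924894009738402
hs -50 1841 Y [-27.71245186 -11.50320467  -0.22451191] Z 20.061612283428953
hs 1570 (array([ 444. , -140.4]), array([59.6, 25.9]), 82.4) [0.02887595 0.03071463]
(array([ 443.8, -140.4]), array([59.6, 25.5]), 82.4)
```

Everything agrees: the pad face is at Y = -27 and the rear jaw face at Y ≈ -64. That leaves about 11 mm of free travel, so contact should come near 0.55 rad. Grasping now.

Run:
```python
from h import *; from cell import r,optics
r.move_to([.444,-.1404,.10],down(np.radians(-8.)))
r.move_linear([.444,-.1404,.036],vel=.08)
r.set_gripper(0,squeeze=35); print("open",r.current_opening(),r.current_finger_force(),r.current_contact_force())
r.move_linear([.444,-.1404,.12],vel=.1)
print(r.current_opening(),r.current_contact_force(),r.current_t())
a=np.radians(87.6); ey=np.array([np.cos(a),np.sin(a)]); n=np.array([.5838,-.0944])-.0005*ey
r.move_to([*n,.12],down(a)); r.sleep(.2)
print(r.current_opening(),r.current_tool_pos(),r.current_q(),r.current_t())
im=wrist(r,optics); cv2.imwrite("pics/held.png",cv2.resize(im["pixels"][...,::-1],(800,600)))
C=cloud(im); D=C[...,:2]-n; X=D@[ey[1],-ey[0]];Y=D@ey; m=(abs(X)<.035)&(abs(Y)<.016)&(C[...,2]>.085)&(C[...,2]<.125)
print(m.sum(), [np.round(np.percentile(v[m],[1,50,99])*1000,1) for v in (X,Y,C[...,2])])
```

```text
open 0.28806070960270586 35.02986800165672 [-0.78633045 -0.06205814  5.6708651 ]
0.2888152400954986 [-0.09502865 -0.34871864 -1.89088195] 6.6583
0.29108844114758614 [ 0.58357416 -0.09505331  0.11998352] [-2.40180086e-01  5.86361183e-01  1.64800133e+00 -2.94288850e-05
  9.07380470e-01 -1.76827706e+00] 8.2
7286 [array([-30.6,  -6. ,  26.6]), array([-14.7,  -0.9,  14.7]), array([ 87.3, 111. , 123. ])]
```

View pics/held.png

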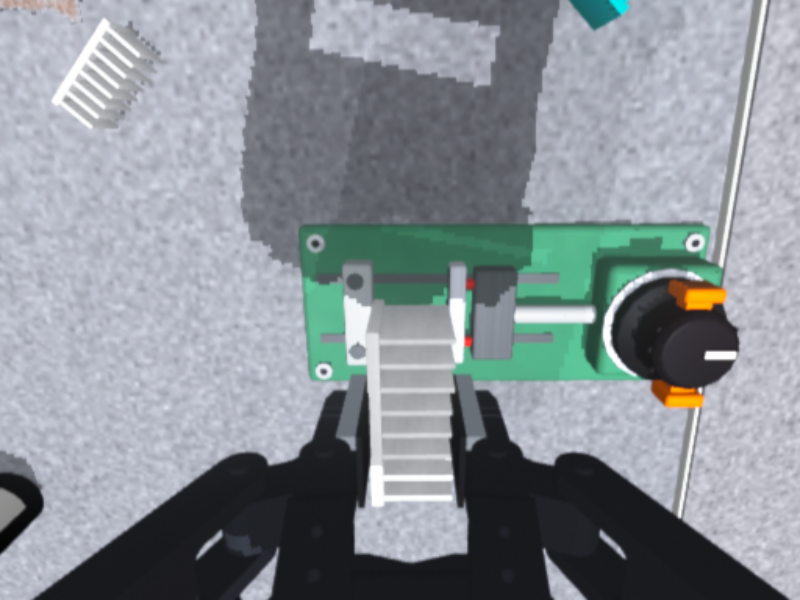

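The heatsink is held square between the pads, with the nest ahead of it. Lowering it in.

Run:
```python
from h import *; from cell import r,optics
p=np.array(r.current_tool_pos()); a=np.radians(87.6); p[:2]=np.array([.5838,-.0944])-.0005*np.array([np.cos(a),np.sin(a)])
f0=np.array(r.current_contact_force()); print(f0)
r.move_linear([*p[:2],.060],vel=.1); r.move_linear([*p[:2],.0475],vel=.04)
for z in np.arange(.0465,.0424,-.0007):
    f=np.array(r.current_contact_force())-f0; print(round(r.current_tool_pos()[2],4),np.round(f,1))
    if f[2]>3: break
    r.move_linear([*p[:2],z],vel=.02)
r.set_gripper(.55); r.sleep(.2); print(r.current_opening(),r.current_finger_force(),r.current_contact_force())
r.move_linear([*p[:2],.12],vel=.1); r.set_gripper(1.0)
b=a-np.pi/2
r.move_to([.5884,-.03,.20],down(b)); r.sleep(.2)
im=wrist(r,optics); cv2.imwrite("pics/placed.png",cv2.resize(im["pixels"][...,::-1],(800,600))); print(r.current_t())
import pickle; pickle.dump(im,open("w1.pkl","wb"))
ey=np.array([np.cos(a),np.sin(a)]); C=cloud(im); D=C[...,:2]-[.5838,-.0944]; X=D@[ey[1],-ey[0]];Y=D@ey; m=big((abs(X)<.05)&(abs(Y)<.03)&(C[...,2]>.028)&(C[...,2]<.05))
print(m.sum(),rect(C[m]),np.percentile(C[m][:,2],[5,50,95]),X[m].mean(),[np.percentile(Y[m],q) for q in (1,99)])
hsv=cv2.cvtColor(im["pixels"],cv2.COLOR_RGB2HSV); o=(hsv[...,0]<20)&(hsv[...,1]>150)&(hsv[...,2]>120)&(abs(X)<.06)&(Y>.07)
n,l,s,c=cv2.connectedComponentsWithStats(o.astype(np.uint8)); print([(s[i,4],ray(im,c[i],.06)[0],np.median(C[l==i],0)) for i in range(1,n) if s[i,4]>20])
```

```text
[-0.97730734 -0.67669615 -0.46647226]
0.0473 [ 1.3  0.4 -1.4]
0.0466 [ 2.1  1.5 -0.3]
0.0458 [ 1.   0.1 -0.5]
0.0451 [ 0.6  1.4 -0.9]
0.0444 [ 1.2  1.1 -0.5]
0.0443 [-2.   0.9  6.8]
0.5509809076788053 0.0 [ 0.08598601 -0.25653946  0.76821427]
14.3667
809 (array([583.5, -94.9]), array([26.9, 59.8]), 87.2) [0.02940855 0.03721898 0.03868503] -0.000497284249194591 [np.float64(-0.013448289224855798), np.float64(0.012398144496947885)]
[(np.int32(163), array([0.56685906, 0.02074636, 0.06      ]), array([0.56712535, 0.02028609, 0.05923996])), (np.int32(130), array([0.61004533, 0.01867888, 0.06      ]), array([0.60985759, 0.01818367, 0.05930781]))]
```

View pics/placed.png

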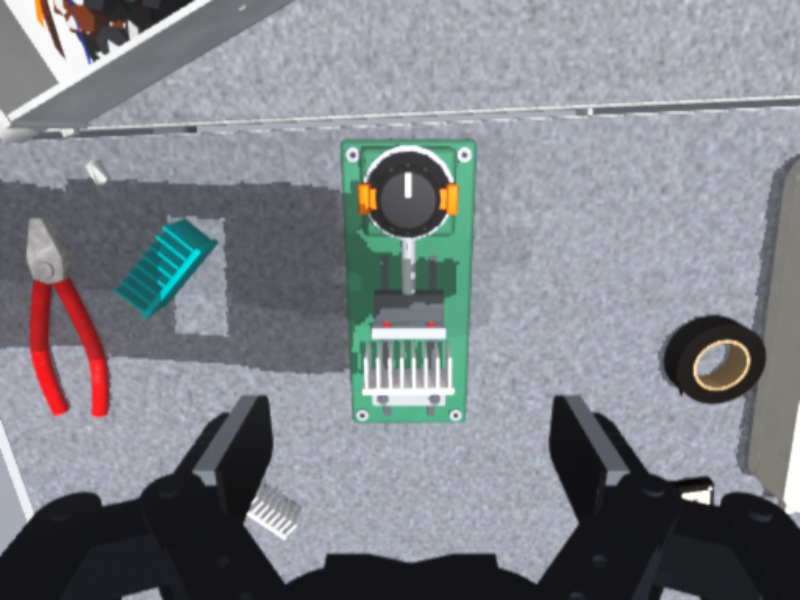

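The heatsink stands in the nest at (407,368), 0.5 mm off and square. The knob is at (407,198) with its tabs out. Before choosing the pinch height I check how high the white ring under the tabs is.

Run:
```python
import pickle; from h import *
im=pickle.load(open("w1.pkl","rb")); C=cloud(im); rad=np.hypot(C[...,0]-.5885,C[...,1]-.0197)*1000; Z=C[...,2]*1000
az=np.degrees(np.arctan2(C[...,1]-.0197,C[...,0]-.5885))
for lo in range(14,36,2):
    m=(rad>=lo)&(rad<lo+2); t=m&((abs(az)<20)|(abs(az)>160)); u=m&~t
    print(lo,np.round(np.percentile(Z[t],[10,50,90]),0),np.round(np.percentile(Z[u],[10,50,90]),0))
```

```text
14 [61. 62. 63.] [61. 62. 63.]
16 [56. 60. 62.] [44. 60. 62.]
18 [44. 56. 57.] [42. 43. 47.]
20 [43. 59. 60.] [41. 42. 43.]
22 [58. 60. 61.] [40. 41. 42.]
24 [59. 60. 61.] [31. 32. 40.]
26 [30. 58. 60.] [18. 30. 32.]
28 [26. 28. 28.] [ 7. 29. 30.]
30 [7. 8. 9.] [ 0. 27. 30.]
32 [7. 8. 9.] [  8. 321. 321.]
34 [7. 8. 9.] [-1.  8. 28.]
```

The skirt reaches z ≈ 43 mm out to r = 24 mm, so the fingertips have to stay above it. I'll pinch with the TCP at z = 0.065 and turn in small steps while logging torque.

Run:
```python
from h import *; from cell import r,optics
k=[.5885,.0197]; b=np.radians(-2.4)
r.move_to([*k,.12],down(b)); r.move_linear([*k,.065],vel=.06)
print("down",r.current_contact_force())
t0=np.array(r.current_torque()); e0=r.current_effort()[5]
r.set_gripper(0,squeeze=50); r.sleep(.3)
print("pinch",r.current_opening(),r.current_opening()*85,r.current_finger_force(),np.round(r.current_contact_force(),1),np.round(r.current_torque(),3),np.round(t0,3),r.current_t())
q0=np.array(r.current_q()); print(q0)
np.save("q0.npy",q0); np.save("t0.npy",np.r_[t0,e0])
for d in np.arange(.04,.441,.08):
    q=q0.copy(); q[5]+=d; r.set_joints(q)
    tm=np.array(r.current_torque())-t0; r.sleep(.15)
    print(round(d,2),round(r.current_q()[5]-q0[5],3),np.round(tm,3),np.round(np.array(r.current_torque())-t0,3),round(r.current_effort()[5]-e0,3),np.round(r.current_contact_force(),1),round(r.current_opening(),4))
print(r.current_t())
```

```text
down [-0.12058889  0.47389961  0.92779264]
pinch 0.4896372464526025 41.61916594847121 49.15953576564789 [-5.7  0.5 16.4] [-0.039  0.947 -0.03 ] [-0.     0.008 -0.001] 16.7083
[-4.55775680e-02  6.63428057e-01  1.67406788e+00 -3.72291159e-05
  8.02653724e-01 -3.69966717e-03]
0.04 0.039 [0.073 0.541 0.046] [ 0.001  0.607 -0.003] 0.0 [-3.8 -0.5  7. ] 0.4846
0.12 0.119 [ 0.024  0.604 -0.054] [ 0.008  0.61  -0.132] -0.113 [-4.2 -0.1  7.8] 0.485
0.2 0.199 [-0.013  0.621 -0.052] [ 0.038  0.627 -0.095] -0.115 [-3.6 -0.4  6.4] 0.4842
0.28 0.279 [ 0.015  0.642 -0.095] [ 0.005  0.646 -0.11 ] -0.105 [-3.5 -0.1  7.3] 0.4837
0.36 0.359 [ 0.014  0.695 -0.097] [ 0.028  0.669 -0.147] -0.102 [-4.4 -0.1  6.9] 0.4817
0.44 0.439 [-0.009  0.711 -0.123] [ 0.043  0.679 -0.092] -0.102 [-3.8  0.5  7.3] 0.484
19.1083
```

```bash
cat >> h.py <<'E'
def jaws(im):
    a=np.radians(87.6); ey=np.array([np.cos(a),np.sin(a)]); C=cloud(im); px=im["pixels"]
    D=C[...,:2]-[.5857,-.0494]; X=D@[ey[1],-ey[0]]*1000;Y=D@ey*1000;Z=C[...,2]*1000
    res={}
    m=(abs(X)<27)&(Y>-85)&(Y<0)&(Z>28)&(Z<42); res["hs"]=(m.sum(),np.round(np.percentile(Y[m],[1,50,99]),1) if m.any() else 0)
    m=(abs(X)<24)&(Y>-60)&(Y<20)&(Z>17)&(Z<26)
    res["pad"]=(lambda w:(w.sum(),np.round(np.percentile(Y[w],[1,50,99]),1) if w.any() else 0))(m&(px.min(-1)>110))
    res["carr"]=(lambda w:(w.sum(),np.round(np.percentile(Y[w],[1,50,99]),1) if w.any() else 0))(m&(px.max(-1)<95))
    return res
E
python3 - <<'E'
import pickle; from h import *; from cell import r,optics
print(jaws(pickle.load(open("w1.pkl","rb"))))
im=wrist(r,optics); print(jaws(im)); pickle.dump(im,open("w2.pkl","wb")); cv2.imwrite("pics/turn.png",cv2.resize(im["pixels"][...,::-1],(800,600)))
E
```

```text
{'hs': (np.int64(726), array([-58.5, -53.9, -32.7])), 'pad': (np.int64(1006), array([-55.2, -19.5,  18.3])), 'carr': (np.int64(385), array([-9.3,  0.6,  4.6]))}
{'hs': (np.int64(169), array([-59.3, -44.4, -35.8])), 'pad': (np.int64(1168), array([-58.9, -10.8,  19.4])), 'carr': (np.int64(109), array([-6. , -4.7, -3.8]))}
```

View pics/turn.png

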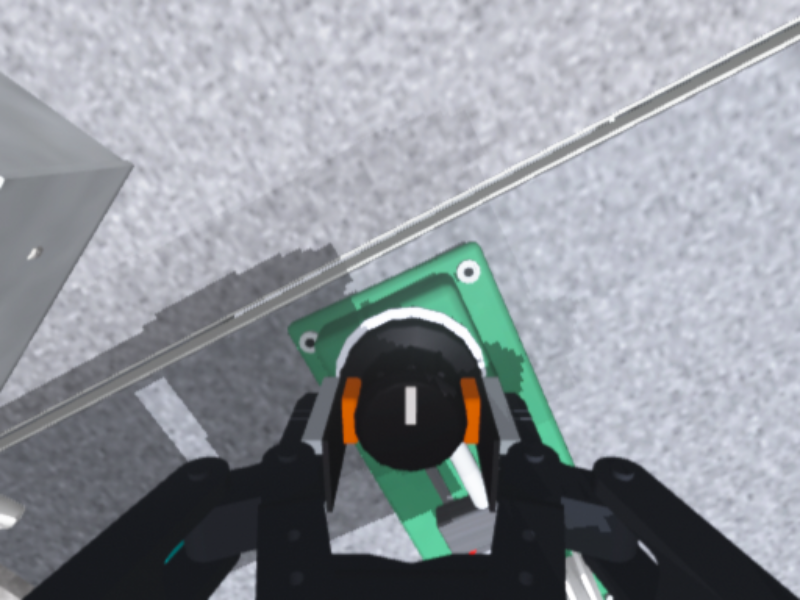

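The knob turns together with the gripper: the marker at (410,405) lines up with the tool, and both tabs at (351,410) and (469,410) are held in. I continue in fine steps until the torque rises.

Run:
```python
from h import *; from cell import r,optics
q0=np.load("q0.npy"); t=np.load("t0.npy"); t0=t[:3];e0=t[3]; base=[]
for d in np.arange(.46,.721,.02):
    q=q0.copy(); q[5]+=d; r.set_joints(q); r.sleep(.1)
    E=[];T=[]
    for i in range(5): E.append(r.current_effort()[5]-e0);T.append(r.current_torque()[2]-t0[2]); r.sleep(.02)
    e=-np.mean(E); print(round(d,2),round(r.current_q()[5]-q0[5],4),"eff",round(e,3),"tz",round(-np.mean(T),3),round(r.current_opening(),4),flush=True)
    if d<.5: base.append(e)
    if e-np.mean(base)>.15: break
print(r.current_t())
```

```text
0.46 0.4585 eff -0.13 tz -0.121 0.4834
0.48 0.4785 eff -0.136 tz -0.13 0.4849
0.5 0.4985 eff -0.136 tz -0.134 0.4827
0.52 0.5185 eff -0.136 tz -0.135 0.4869
0.54 0.5385 eff -0.136 tz -0.146 0.4859
0.56 0.5585 eff -0.141 tz -0.146 0.4856
0.58 0.5785 eff -0.171 tz -0.152 0.4848
0.6 0.5985 eff -0.207 tz -0.218 0.4845
0.62 0.6184 eff -0.242 tz -0.247 0.4782
0.64 0.6383 eff -0.278 tz -0.302 0.4818
0.66 0.6583 eff -0.313 tz -0.281 0.4878
0.68 0.6783 eff -0.349 tz -0.339 0.4795
0.7 0.6982 eff -0.384 tz -0.39 0.4842
0.72 0.7181 eff -0.42 tz -0.401 0.482
25.225
```

I had the sign wrong in that script: it negated an already negative torque, so the torque stop never fired and only the 0.72 rad cap ended the turn. The log shows first yield at about 0.56 rad, so the pad is now about 2.8 mm in (about 14 N). That's short of the 20 N stop but past half-way, so I'll back the knob off with the tabs still pinched.

Run:
```python
from h import *; from cell import r,optics
q0=np.load("q0.npy"); e0=np.load("t0.npy")[3]
for d in np.arange(.71,.62,-.01):
    q=q0.copy(); q[5]+=d; r.set_joints(q); r.sleep(.1)
    E=[]
    for i in range(4): E.append(abs(r.current_effort()[5]-e0)*np.sign(e0-(r.current_effort()[5]))); r.sleep(.02)
    e=np.mean(E); print(round(d,3),round(r.current_q()[5]-q0[5],4),"clockwise torque",round(e,3),round(r.current_opening(),4),flush=True)
    if e<.065: break
print(e0,r.current_effort()[5],r.current_t())
```

```text
0.71 0.7085 clockwise torque -0.174 0.4818
-4.948801347381959e-05 0.17468815203756094 25.6417
```

Positive effort is the clockwise torque, and it has now dropped to 0.17 N m. I continue back to an actual angle of about 0.655 rad, watching that sign.

Run:
```python
from h import *; from cell import r,optics
q0=np.load("q0.npy")
for d in np.arange(.70,.654,-.01):
    q=q0.copy(); q[5]+=d; r.set_joints(q); r.sleep(.1)
    E=[]
    for i in range(4): E.append(r.current_effort()[5]); r.sleep(.02)
    e=np.mean(E); print(round(d,3),round(r.current_q()[5]-q0[5],4),"cw torque",round(e,3),round(r.current_opening(),4),flush=True)
    if e<.02: break
print(r.current_t())
```

```text
0.7 0.6985 cw torque 0.145 0.4812
0.69 0.6886 cw torque 0.127 0.4835
0.68 0.6786 cw torque 0.109 0.4794
0.67 0.6686 cw torque 0.092 0.4798
0.66 0.6586 cw torque 0.074 0.4821
27.725
```

The reverse torque at this angle is 0.074 N m and the forward torque was 0.313. Their mean of 0.19 N m is the spring load, which is half-way in. Letting go.

Run:
```python
from h import *; from cell import r,optics; import pickle
r.set_gripper(1.0); r.sleep(.2); p=r.current_tool_pos(); print(r.current_contact_force(),r.current_opening())
r.move_linear([p[0],p[1],.14],vel=.1)
r.move_to([.5884,-.07,.17],down(np.radians(-2.4))); r.sleep(.2); im=wrist(r,optics)
cv2.imwrite("pics/end.png",cv2.resize(im["pixels"][...,::-1],(800,600))); print(jaws(im),r.current_t())
```

```text
[ 0.1136508  -0.29384415 -0.56614691] 1.0016450808733415
{'hs': (np.int64(947), array([-64.4, -59.8, -38.4])), 'pad': (np.int64(894), array([-59.8, -31.7,  18.9])), 'carr': (np.int64(923), array([-27.7, -19. ,  -8.7]))} 30.3583
```

View pics/end.png

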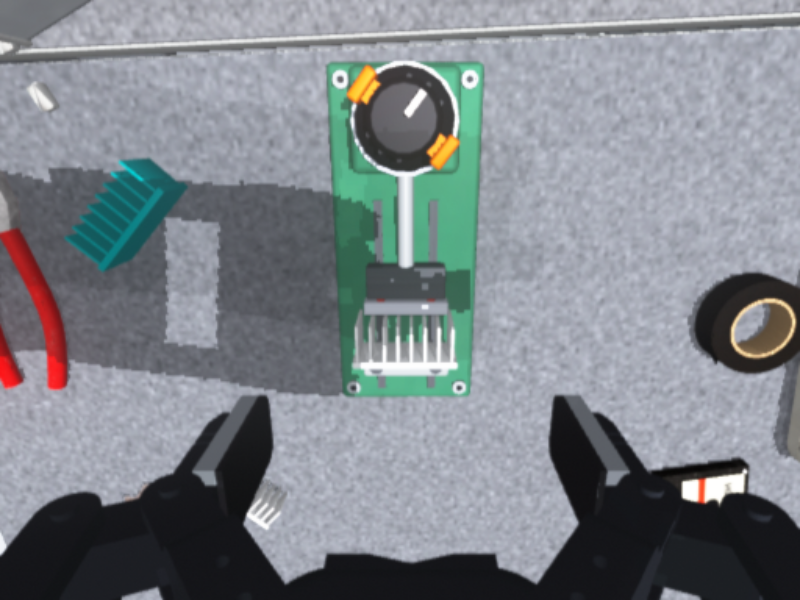

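The heatsink is clamped square against the rear jaw at (405,345). The pad gap at (405,300) is reduced, the tabs at (363,85) and (443,152) are out, and the robot is clear of everything.

```bash
python3 -c "
from cell import r
print(r.hand_in())"
```

```text
the job is handed in; nothing more can be done
None
```

I clamped the heatsink in the nest with the pad pushed in about 2 mm (about 10 N, estimated from knob torque), locked the knob with both tabs out, and handed the job in at about 30 s; a sign slip in my script first took the pad to about 2.8 mm (about 14 N, below the stop) before I backed it off with the tabs pinched.

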